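# Hold a controller module on its test contacts

### The arm

A 6-joint arm with a two-finger parallel gripper is mounted at the origin on the work surface. World frame = base frame: x ahead of the robot, y to its left, z up, the work surface at z = 0. Lengths are in mm, angles in rad, forces in N, time in s.
With the tool pointing down it reaches from about 375 to 825 mm from the base axis. Payload 5.5 kg.
Tool frame: the origin (TCP) lies at the very end of the fingers, on their centre line; the grasp point (between the pads) lies 19 mm behind it; z points along the fingers, y is the direction in which the jaws open and shut (so a half turn about z gives the same grasp; the last joint's range is limited). The gripper opens to 85 mm and grips with 20 to 120 N. Pads are 22 mm wide; open, the fingers measure 114 mm over their backs; the gripper's body (76 mm by 85 mm) begins 54 mm behind the grasp point. The pads swing forward as they close: fully open they stand 13 mm farther back than shut.
Start: joints at [1.169, 0.314, -0.047, 1.21, 0, 1.571], TCP at [234.642, 552.212, 231.299] pointing down, gripper open.
Joint ranges: [-2.67, 2.67], [-0.69, 1.73], [-1.03, 1.25], [-2.08, 2.16], [-1.42, 1.45], [-3.14, 3.14]. Speed limits (rad/s): [2.39, 2.39, 3.01, 3.14, 3.14, 3.14].

### API

Orientations are given as a unit quaternion [x, y, z, w].
In Python, from station import status, viewer, finish_job gives the robot as it stands.
- The arm moves only by the tool arm_command, never from a script. Its argument "increments" is a list of rows, each a list of 7 numbers: the shift along the tool's x, y, z in cm, then the turn, a rotation vector about the tool's x, y, z in degrees, then the closure, from -1 (fully open) to 1 (shut), so that 0 is half open. In form: [[x, y, z, rx, ry, rz, claw], ...]. A call has exactly 10 rows; each row shifts and turns the commanded pose from where the row before left it, along the tool's axes as they then stand; what a row does not reach is not made up. A row lasts 1/12 s, in which the tool goes at most 41.7 mm and 7.16 degrees, less where a joint would pass 70% of its speed; a pose out of reach is approached as far as the arm can. A call is refused whole if a number of a shift passes 4.17 or a number of a turn 7.16, either way. A call with a gripper value outside its range is refused whole. The fingers move at their own pace and stop on an object; "squeeze" is the grip in N (left out, the last holds). Time passes only in rows, so rows that do not move let the fingers close, or fill a call up. It gives the time, the measured TCP pose, the force and the opening at its end, in the units of the state.
- status.sense(): the state, without advancing time (a new reading comes with each control period).
- viewer.camera(name): name is "scene" or "top" or "wrist"; returns a dict with "image" (384x512x3 uint8, blue, green, red), "vfov" (degrees; the focal length in pixels is half the picture's height over the tangent of half this angle, whatever the lens; pixels are square), "cx", "cy" (the principal point, pixels), "cam_to_world" (4x4, takes a point from camera to world coordinates); the wrist camera has in their place "T_tool_cam" (4x4, takes a point from camera to tool coordinates, whose origin is the TCP and whose axes are the flange's). Camera axes: x right, y up, looking along -z (the intrinsics and any distortion apply to the point x, -y, -z); pixel columns grow to the right and rows downward; lengths in mm; the calibration is good to about 2 mm. A picture is of the moment at which its call begins: read the wrist's pose just before it. There is no depth.
- finish_job(): hands the job in, once; it reports no verdict.
The state is a dict: "t": time; "joint_pos": joint angles; "dq": joint speeds; "joint_efforts": joint torques, N m; "tool_pos": TCP position; "tcp_rot": TCP orientation; "wrist_force": force on the tool from outside, world axes, zero at the start; "wrist_torque": the same for the moment, N m; "grip_width": opening from 0.0 (shut) to 1.0 (fully open).
Only numpy, scipy, OpenCV 4.12 (cv2) and the standard library are available. Lean on these libraries where they do the work, as an engineer would, in place of code of your own. Each camera call takes 0.05 s, during which the arm holds its last target.

### The job

Slide the wide grey controller module along the mat, without lifting it, into the open side of the contact jig until it is fully home against the jig's end block. Then pull the jig's spring-return bar handle towards the robot until the pointer stands between the two long lines on the scale, so that the sprung contacts press on the module's terminals and hold it against the front fence. Finish while still holding the handle there for the test (it springs back if let go), and leave the other things on the bench where they are.

Things in the scene. Friction and masses are not known exactly. Their poses are not given: they have to be found in the camera images.
- jig: Fixed aluminium contact jig. Origin: on the mat, mid-nest, exactly where the wide module's origin is when fully home against end block and fence. x: away from the robot (within 7 degrees), towards the contacts; y: into the nest, towards the end block. Nest: bare mat, open on top and towards -y; at rest 124 mm from fence to contact tips. Contact block behind it: y -40 to 40, 56 mm high.
- end_face (a point): Middle of the end block's stopping face, 58 mm along y from the jig's origin, 15 mm up. The face is upright, at right angles to the jig's y. The end block is 30 mm high, x -56 to 140 mm in the jig's frame; on it a rail, 38 mm high, carries the carriage.
- fence (a point): Point on the front fence's upright inner face, which looks to the jig's +x, 42 mm along -x from the jig's origin, 12 mm up. The fence is 24 mm high, 14 mm thick, and runs from the end block to jig y = -30 mm; then an angled lead-in flares out to about x = -62, y = -58 mm.
- carriage (a joint): Travel (m) of the spring-return carriage along the jig's -x, with handle, pointer and contacts. 0: at rest; 0.060: end. Pointer on the first line at 0.044, midway at 0.048, on the second line at 0.052. Spring 5 N at rest, 1.1 N more per 10 mm. At 0.040 the contacts meet a module standing against the fence, then add 1 N plus 4.5 N per 10 mm: about 15 N in all at the mark.
- handle (a point): Steel bar handle of the carriage. This point: middle of the bar, at rest at x -76, y 78, z 68 mm in the jig's frame. Bar 12 mm thick, 96 mm long, level along the jig's y. Gap behind it (+x side, up to an upright plate that ends 84 mm above the mat): 30 mm wide, 62 mm long between two stems; below the gap the rail is 38 mm high. Free above and in front.
- contacts: Row of nine sprung brass pins behind the nest, pointing to the jig's -x. Origin: middle of the row of tips, 18 mm above the mat, at rest at x 82 mm in the jig's frame. The row is 64 mm long along y; the pins spring back up to 16 mm.
- pointer (a point): Tip of the dark pointer on the carriage's left (+y) side, 34 mm above the mat, over the white scale on the end block; moves with the carriage.
- mark (a point): Point on the white scale midway between the two long dark lines, which run along the jig's y and are 8 mm apart along its x. At rest the pointer is 48 mm from it, on its +x side.
- module: Wide grey plastic controller module, a box 84 (its x) by 116 (its y) by 32 mm high, 0.25 to 0.42 kg, loose on the mat to the right of the nest's open side. Origin: centre of its underside. Black terminal strip with brass pads on its +x side, which starts facing away from the robot, within 21 degrees of the jig's x.
- narrow_module: bystander: narrow grey plastic module, 80 x 36 x 30 mm high, less than half as wide as the wide one; origin at its underside, near the middle. Leave it alone.
- multimeter: bystander: black multimeter, 150 x 72 x 37 mm; origin at its underside, near the middle. Leave it alone.
- spool: bystander: small steel spool standing on its end, 58 mm across, 40 mm high; origin at its underside, near the middle. Leave it alone.
- plug: bystander: black plug hood with steel shell, about 65 x 40 x 15 mm, lying in front of the jig; origin at its underside, near the middle. Leave it alone.
- mouse: bystander: grey computer mouse, about 92 x 56 x 26 mm; origin at its underside, near the middle. Leave it alone.
- screwdriver: bystander: black-handled screwdriver, 160 mm long, lying flat; origin at its underside, near the middle. Leave it alone.
- phone: bystander: flat black phone, 150 x 72 x 9 mm; origin at its underside, near the middle. Leave it alone.
- tray: bystander: black divided parts tray, 110 x 75 x 24 mm, left of the jig; origin at its underside, near the middle. Leave it alone.
There are look-alikes about, which are no part of the job. What is shaped like the module but brown or orange is not meant.

How it is judged (in metres and radians):
On the way:
1. the wide module has been slid home against the end block while the carriage is still at rest (y of module in the frame of jig between -0.006 and 0.004 m and x of module in the frame of jig between -0.004 and 0.045 m and angle between the x axis of module and the x axis of jig, either way round below 0.15 rad and value of joint carriage below 0.01 m), for 0.2 s.
At the end, for the whole second after the job is handed in: Fingers still pull the handle (over 4 N), all at rest: carriage at 43.5 to 52.5 mm (pointer between the lines), contacts press the wide module (over 1.5 N), which lies flat within 6 mm of the end block, 3 mm of the fence, square within 0.05 rad (value of joint carriage between 0.0435 and 0.0525 m and velocity of joint carriage between -0.01 and 0.01 m/s and y of module in the frame of jig between -0.006 and 0.004 m and x of module in the frame of jig between -0.003 and 0.003 m and angle between the x axis of module and the x axis of jig, either way round below 0.05 rad and height (world z) of module below 0.004 m and contact force between contacts and module above 1.5 N and contact force between the fingers and carriage above 4 N); the arm keeps its last pose, push and grip.
It fails at once if the wide module is lifted off the mat or tipped (height (world z) of module above 0.015 m or angle between module's own z axis and vertical above 0.3 rad).
It fails at once if another thing on the bench is pushed away by more than 30 mm (distance of any of narrow_module, multimeter, spool, plug, mouse, screwdriver, phone, tray from where it was at the start of the episode above 0.03 m).
It also fails if it takes over 72 s, if anything falls off the work surface, if the arm or the gripper's body presses on something with over 40 N, if the wrist force passes 120 N, or if a joint passes its speed limit or range.

## Working session

There is one attempt and no reset: what is moved stays moved. The work goes in short steps, Python scripts to look and compute and a tool call to move; the robot and the scene stay as the last step left them, time stands still between calls to the robot, and variables do not carry over. Pictures are saved under pics/ and viewed, and the job is handed in when it is done.

Besides the shell and the picture viewer there is one more tool, called after "Request:" by a JSON object that holds its "name" and its "arguments". arm_command: Moves the arm, as the interface text tells. Its arguments: {"type":"object","properties":{"increments":{"type":"array","items":{"type":"array","items":{"type":"number"}}},"squeeze":{"type":"number"}},"required":["increments"]}

```bash
mkdir -p pics; ls; cat > h.py <<'E'
import numpy as np, cv2
from station import status, viewer, finish_job
E
python3 - <<'E'
from h import *
s=status.sense();print(s)
for n in("scene","top","wrist"):
    c=viewer.camera(n);cv2.imwrite(f"pics/{n}0.png",c["image"]);print(n,{k:(v if k!="image" else 0) for k,v in c.items()})
E
```

```text
pics
{'t': 0.0, 'joint_pos': array([ 1.16899306e+00,  3.14178443e-01, -4.80638819e-02,  1.21017589e+00,
       -1.60397587e-05,  1.57075816e+00]), 'dq': array([ 0.00037762, -0.00122773, -0.00065336,  0.00159155,  0.00177841,
       -0.00049551]), 'joint_efforts': array([ 1.51901422e-04, -5.39591002e+01,  3.39751303e+01,  1.94325607e-02,
       -1.08744266e-04,  8.22078277e-06]), 'tool_pos': array([234.43402973, 551.6991797 , 230.46972943]), 'tcp_rot': array([ 1.99534138e-01,  9.79890540e-01, -7.96228784e-04, -1.53982410e-04]), 'wrist_force': array([ 0.05550926,  0.49191573, -0.16776864]), 'wrist_torque': array([ 0.04912003, -0.03412986, -0.02420638]), 'grip_width': 0.9966582064471707}
scene {'image': 0, 'vfov': 46.25684488393088, 'cx': 247.87152231517916, 'cy': 197.50063286783302, 'cam_to_world': array([[ 7.52932925e-01, -5.51173580e-01,  3.59582668e-01,
         1.00052925e+03],
       [ 6.58073853e-01,  6.25969584e-01, -4.18450575e-01,
        -5.35866829e+02],
       [ 5.55108812e-03,  5.51697168e-01,  8.34026031e-01,
         1.17114655e+03],
       [ 0.00000000e+00,  0.00000000e
[... 256 characters left out ...]
9.99665396e-01,  2.21953811e-02,  1.32838594e-02,
         5.82370251e+00],
       [ 1.54235468e-02,  9.91930614e-02,  9.94948667e-01,
         1.05031444e+03],
       [ 0.00000000e+00,  0.00000000e+00,  0.00000000e+00,
         1.00000000e+00]])}
wrist {'image': 0, 'vfov': 71.51494300113069, 'cx': 256.33505654298517, 'cy': 190.3433125165998, 'T_tool_cam': array([[-1.09380899e-03,  9.49825381e-01,  3.12778755e-01,
         8.02156989e+01],
       [ 9.99999340e-01,  1.14883275e-03,  8.36937536e-06,
         4.85128011e-01],
       [-3.51381033e-04,  3.12778557e-01, -9.49826011e-01,
        -1.42268619e+02],
       [ 0.00000000e+00,  0.00000000e+00,  0.00000000e+00,
         1.00000000e+00]])}
```

View pics/scene0.png

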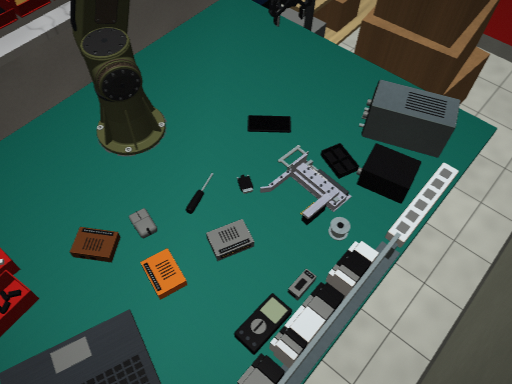

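View pics/top0.png

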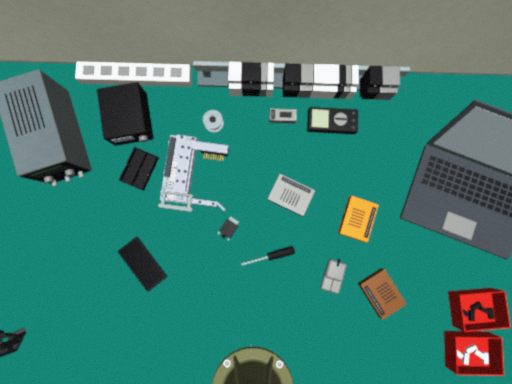

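The grey module is at top (291,195) and scene (230,239). Look-alikes are orange at top (359,219), brown at (382,293) and the narrow grey module at (283,115). The jig nest is around (205,177). Next I'll take close crops.

```bash
python3 - <<'E'
import cv2
t=cv2.imread("pics/top0.png");s=cv2.imread("pics/scene0.png")
c=t[125:245,150:330];cv2.imwrite("pics/t1.png",cv2.resize(c,None,fx=4.4,fy=4.4,interpolation=cv2.INTER_CUBIC))
c=s[140:265,200:360];cv2.imwrite("pics/s1.png",cv2.resize(c,None,fx=4.6,fy=4.6,interpolation=cv2.INTER_CUBIC))
E
```

```text
(no output)
```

View pics/t1.png

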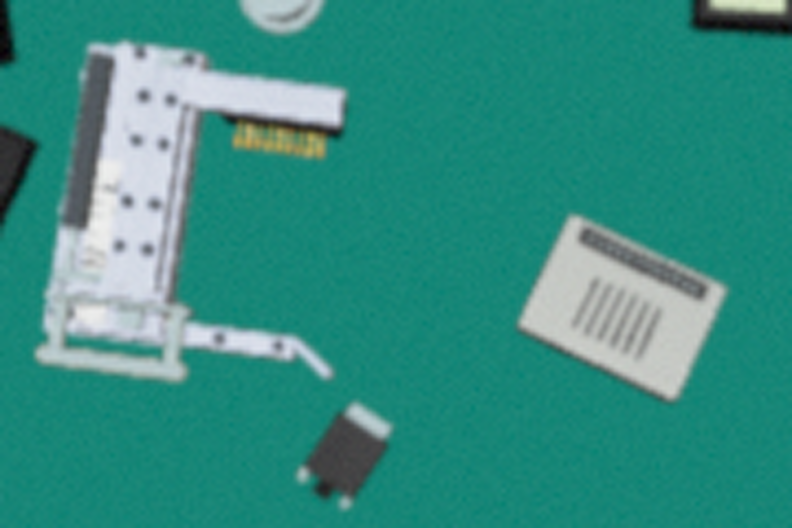

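View pics/s1.png

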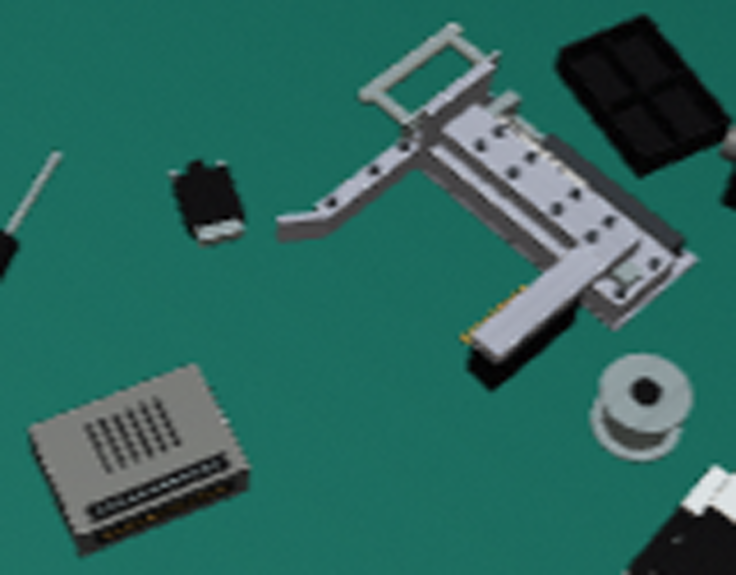

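```bash
cat >> h.py <<'E'
import json
def proj(c,P):
    P=np.atleast_2d(P);T=np.linalg.inv(c["cam_to_world"]);q=P@T[:3,:3].T+T[:3,3]
    f=192/np.tan(np.radians(c["vfov"]/2));return np.c_[c["cx"]+f*q[:,0]/-q[:,2],c["cy"]-f*q[:,1]/-q[:,2]]
def unproj(c,uv,z):
    f=192/np.tan(np.radians(c["vfov"]/2));d=np.array([(uv[0]-c["cx"])/f,-(uv[1]-c["cy"])/f,-1.])
    T=c["cam_to_world"];d=T[:3,:3]@d;o=T[:3,3];return o+d*(z-o[2])/d[2]
def place(p,X):
    X=np.atleast_2d(X).astype(float);a=p[2];R=np.array([[np.cos(a),-np.sin(a)],[np.sin(a),np.cos(a)]])
    return np.c_[X[:,:2]@R.T+p[:2],X[:,2]]
E
cat > fit.py <<'E'
from h import *
from scipy.optimize import least_squares
ct=viewer.camera("top");cs=viewer.camera("scene")
T=lambda u,v:((u+.5)/4.4-.5+150,(v+.5)/4.4-.5+125)
S=lambda u,v:((u+.5)/4.6-.5+200,(v+.5)/4.6-.5+140)
jig=[((-76,126,71),T(38,354),S(455,30)),((-76,30,71),T(184,375),S(367,97)),((-42,-30,24),T(297,337),S(325,215)),((82,32,18),T(235,148),S(520,290)),((82,-32,18),T(322,157),S(466,340))]
mod=[((42,58,32),T(572,214),S(248,468)),((42,-58,32),T(725,288),S(80,532)),((-42,-58,32),T(676,402),S(30,428)),((-42,58,32),T(518,328),S(197,365))]
for n,d,p0 in(("jig",jig,(480,100,0)),("mod",mod,(430,-60,-.3))):
    X=np.array([k[0] for k in d])
    for m in((1,0),(0,1),(1,1)):
        def r(p):
            P=place(p,X);o=[]
            if m[0]:o.append(proj(ct,P)-[k[1] for k in d])
            if m[1]:o.append(proj(cs,P)-[k[2] for k in d])
            return np.concatenate(o).ravel()
        s=least_squares(r,p0,x_scale=(1,1,.01));print(n,m,s.x.round(3),np.abs(s.fun).max().round(2),s.fun.reshape(-1,2).round(1).tolist())
E
python3 fit.py
```

```text
jig (1, 0) [ 5.74030e+02  1.40181e+02 -1.06000e-01] 0.79 [[-0.3, 0.1], [0.6, -0.3], [-0.2, 0.3], [-0.8, -0.4], [0.7, 0.3]]
jig (0, 1) [ 5.80072e+02  1.41381e+02 -1.08000e-01] 1.58 [[1.0, -0.9], [-1.3, 0.6], [0.8, 0.9], [1.2, -0.9], [-1.6, 0.3]]
jig (1, 1) [ 5.76794e+02  1.40959e+02 -1.06000e-01] 2.47 [[-0.6, -0.9], [0.4, -1.3], [-0.5, -0.7], [-1.0, -1.3], [0.5, -0.6], [-0.0, -1.4], [-2.3, 0.1], [-0.1, 0.5], [0.2, -1.5], [-2.5, -0.3]]
mod (1, 0) [ 5.53584e+02 -1.02178e+02 -4.20000e-01] 0.68 [[-0.4, 0.1], [0.7, 0.0], [-0.0, 0.1], [-0.2, -0.1]]
mod (0, 1) [ 5.59541e+02 -1.00247e+02 -4.35000e-01] 0.99 [[0.8, 0.1], [-0.5, 1.0], [-0.4, -0.5], [0.1, -0.7]]
mod (1, 1) [ 5.56491e+02 -1.01077e+02 -4.27000e-01] 1.4 [[-0.6, -1.0], [0.3, -0.8], [-0.6, -0.9], [-0.6, -1.3], [-0.2, -0.5], [-1.3, 0.6], [-1.4, -0.8], [-1.0, -1.2]]
```

The module is a grey box with its black strip away from the robot, at top (291,195), so the choice is confirmed. I'll push its right face with the half-open fingers, jaws along the jig's x, which squares it up as it goes. First I turn the wrist.

Request:
{"name": "arm_command", "arguments": {"increments": [[0,0,0,0,0,7.1,0],[0,0,0,0,0,7.1,0],[0,0,0,0,0,7.1,0],[0,0,0,0,0,7.1,0],[0,0,0,0,0,7.1,0],[0,0,0,0,0,7.1,0],[0,0,0,0,0,7.1,0],[0,0,0,0,0,7.1,0],[0,0,0,0,0,7.1,0],[0,0,0,0,0,7.1,0]]}}

```text
t: 1.08
tool_pos: [234.6, 552.1, 231.2]
tcp_rot: [0.734, 0.68, -0.0, 0.0]
wrist_force: [0.6, -0.3, 0.7]
grip_width: 0.501
```

```bash
cat >> h.py <<'E'
from scipy.spatial.transform import Rotation as Ro
J=json.load(open("jig.json")) if __import__("os").path.exists("jig.json") else [576.8,141.0,-0.106]
def st(target=None,injig=True):
    s=status.sense();R=Ro.from_quat(s["tcp_rot"]).as_matrix();p=s["tool_pos"]
    psi=np.arctan2(R[1,1],R[0,1]);a=J[2];A=np.array([[np.cos(a),np.sin(a)],[-np.sin(a),np.cos(a)]])
    print("t",round(s["t"],2),"pos",p.round(1),"jig",(A@(p[:2]-J[:2])).round(1),"psi",round(np.degrees(psi),2),"tilt",R[:2,2].round(4),"F",s["wrist_force"].round(1),"g",round(s["grip_width"],3),"q",s["joint_pos"].round(2))
    if target is not None:
        w=np.array(target,float)
        if injig:w[:2]=A.T@w[:2]+J[:2]
        print("need cm tool",(R.T@(w-p)/10).round(2),"rz deg",round(np.degrees(psi-a),2))
    return s
def wcam():
    s=status.sense();c=viewer.camera("wrist");T=np.eye(4);T[:3,:3]=Ro.from_quat(s["tcp_rot"]).as_matrix();T[:3,3]=s["tool_pos"]
    c["cam_to_world"]=T@c["T_tool_cam"];return c
E
python3 -c "
from h import *
st((0,-340,150))"
```

```text
t 1.08 pos [234.6 552.1 231.2] jig [-383.8  372.6] psi -4.37 tilt [-0.0001 -0.0003] F [ 0.6 -0.3  0.7] g 0.501 q [ 1.17  0.31 -0.05  1.21 -0.    2.82]
need cm tool [-72.37  36.24   8.13] rz deg 1.7
```

Request:
{"name": "arm_command", "arguments": {"increments": [[-3.4,1.9,0,0,0,0.17,0],[-3.4,1.9,0,0,0,0.17,0],[-3.4,1.9,0,0,0,0.17,0],[-3.4,1.9,0,0,0,0.17,0],[-3.4,1.9,0,0,0,0.17,0],[-3.4,1.9,0,0,0,0.17,0],[-3.4,1.9,0,0,0,0.17,0],[-3.4,1.9,0,0,0,0.17,0],[-3.4,1.9,0,0,0,0.17,0],[-3.4,1.9,0,0,0,0.17,0]]}}

```text
t: 1.92
tool_pos: [395.9, 195.8, 231.5]
tcp_rot: [0.741, 0.671, 0.0, 0.0]
wrist_force: [0.9, 0.6, -0.2]
grip_width: 0.499
```

Request:
{"name": "arm_command", "arguments": {"increments": [[-3.5,1.6,0,0,0,0,0],[-3.5,1.6,0,0,0,0,0],[-3.5,1.6,0,0,0,0,0],[-3.5,1.6,0,0,0,0,0],[-3.5,1.6,0,0,0,0,0],[-3.5,1.6,0,0,0,0,0],[-3.5,1.6,0,0,0,0,0],[-3.5,1.6,0,0,0,0,0],[-3.5,1.6,0,0,0,0,0],[-3.5,1.6,0,0,0,0,0]]}}

```text
t: 2.75
tool_pos: [520.1, -168.7, 231.3]
tcp_rot: [0.742, 0.671, 0.0, 0.0]
wrist_force: [0.6, 0.1, 1.1]
grip_width: 0.499
```

```bash
python3 -c "
from h import *
st((0,-345,120))
c=wcam();cv2.imwrite('pics/w1.png',c['image'])
st((0,-345,120))"
```

```text
t 2.75 pos [ 520.1 -168.7  231.3] jig [ -23.6 -313.9] psi -5.74 tilt [0.0002 0.0001] F [0.6 0.1 1.1] g 0.499 q [-0.31  0.21 -0.18  1.18  0.    1.36]
need cm tool [-3.12  2.34 11.13] rz deg 0.33
t 2.8 pos [ 522.3 -174.8  231. ] jig [ -20.7 -319.8] psi -5.98 tilt [ 0.0018 -0.0051] F [ 2.8 -4.5  0.6] g 0.502 q [-0.32  0.22 -0.17  1.18 -0.    1.35]
need cm tool [-2.47  2.04 11.12] rz deg 0.1
```

View pics/w1.png

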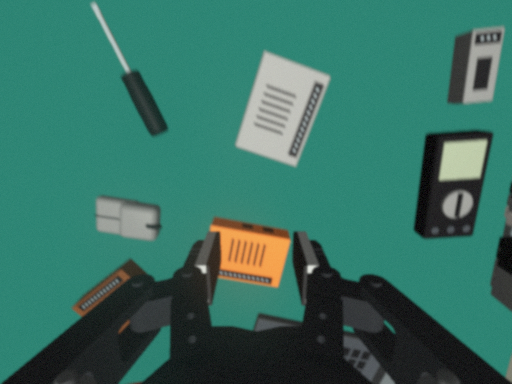

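Request:
{"name": "arm_command", "arguments": {"increments": [[-0.3,0.25,1.5,0,0,0,0],[-0.3,0.25,1.5,0,0,0,0],[-0.3,0.25,1.5,0,0,0,0],[-0.3,0.25,1.5,0,0,0,0],[-0.3,0.25,1.5,0,0,0,0],[-0.3,0.25,1,0,0,0,0],[0,0.25,0,0,0,0,0],[0,0,0,0,0,0,0],[0,0,0,0,0,0,0],[0,0,0,0,0,0,0]]}}

```text
t: 3.63
tool_pos: [536.2, -186.3, 147.4]
tcp_rot: [0.741, 0.671, 0.0, 0.001]
wrist_force: [-0.6, -0.7, -0.4]
grip_width: 0.499
```

```bash
python3 -c "
from h import *
c=wcam();cv2.imwrite('pics/w2.png',c['image'])
for p in ((576.8,141,-.106),):
  pass
np.save('w2.npy',c['cam_to_world'])
st((0,-345,8))"
```

```text
t 3.68 pos [ 536.1 -186.3  147.3] jig [  -5.8 -329.8] psi -5.71 tilt [ 0.0015 -0.0005] F [ 0.4 -0.7 -0. ] g 0.499 q [-0.33  0.3  -0.26  1.01  0.    1.34]
need cm tool [-1.52  0.55 13.94] rz deg 0.37
```

View pics/w2.png

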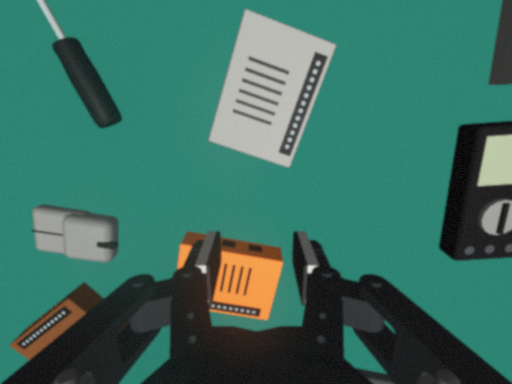

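```bash
cat > mf.py <<'E'
from h import *
from scipy.optimize import least_squares
def fitmod(c,pts,X=((-42,58,32),(42,58,32),(42,-58,32),(-42,-58,32)),p0=(556,-101,-.42)):
    i=[k for k,p in enumerate(pts) if p is not None];X=np.array(X)[i];q=np.array([pts[k] for k in i])
    s=least_squares(lambda p:(proj(c,place(p,X))-q).ravel(),p0,x_scale=(1,1,.01))
    a=J[2];A=np.array([[np.cos(a),np.sin(a)],[-np.sin(a),np.cos(a)]])
    print("world",s.x.round(3),"jig",(A@(s.x[:2]-J[:2])).round(1),round(s.x[2]-a,3),"res",s.fun.round(1));return s.x
E
python3 -c "
from mf import *
c=viewer.camera('wrist');c['cam_to_world']=np.load('w2.npy')
fitmod(c,[(247,10),(335,44),(289,166),(210,140)])
print(unproj(c,(283,262),32),unproj(c,(180,240),32))"
```

```text
world [ 5.57221e+02 -1.00847e+02 -4.24000e-01] jig [   6.1 -242.6] -0.318 res [-2.  -2.2  2.9 -0.1  1.1  2.4 -1.9  1.3]
[ 557.2453223  -277.13868183   32.        ] [ 448.1637057  -238.33133764   32.        ]
```

Request:
{"name": "arm_command", "arguments": {"increments": [[-0.3,0.1,2,0,0,0.37,0],[-0.3,0.1,2,0,0,0,0],[-0.3,0.1,2,0,0,0,0],[-0.3,0.1,2,0,0,0,0],[-0.3,0.1,2,0,0,0,0],[0,0,2,0,0,0,0],[0,0,1,0,0,0,0],[0,0,0.6,0,0,0,0],[0,0,0,0,0,0,0],[0,0,0,0,0,0,0]]}}

```text
t: 4.57
tool_pos: [539.4, -201.8, 11.0]
tcp_rot: [0.744, 0.669, 0.0, 0.0]
wrist_force: [-0.8, -0.1, 0.4]
grip_width: 0.501
```

```bash
python3 -c "
from h import *
st((0,-69,8))"
```

```text
t 4.57 pos [ 539.4 -201.8   11. ] jig [  -0.9 -344.8] psi -6.08 tilt [ 0.0007 -0.0002] F [-0.8 -0.1  0.4] g 0.501 q [-0.36  0.45 -0.4   0.73  0.    1.32]
need cm tool [27.58  0.09  0.3 ] rz deg -0.01
```

Request:
{"name": "arm_command", "arguments": {"increments": [[0.8,0,0,0,0,0,0],[0.8,0,0,0,0,0,0],[0.8,0,0,0,0,0,0],[0.8,0,0,0,0,0,0],[0.8,0,0,0,0,0,0],[0.8,0,0,0,0,0,0],[0.8,0,0,0,0,0,0],[0.8,0,0,0,0,0,0],[0.8,0,0,0,0,0,0],[0.8,0,0,0,0,0,0]]}}

```text
t: 5.4
tool_pos: [547.6, -121.4, 10.4]
tcp_rot: [0.744, 0.669, 0.0, 0.0]
wrist_force: [2.4, -3.7, 2.0]
grip_width: 0.5
```

```bash
python3 -c "
from h import *
st()
c=wcam();cv2.imwrite('pics/w3.png',c['image']);np.save('w3.npy',c['cam_to_world'])
cv2.imwrite('pics/t3.png',cv2.resize(viewer.camera('top')['image'][125:245,150:330],None,fx=4.4,fy=4.4,interpolation=cv2.INTER_CUBIC))"
```

```text
t 5.4 pos [ 547.6 -121.4   10.4] jig [  -1.2 -264.1] psi -6.09 tilt [ 0.0002 -0.0001] F [ 2.4 -3.7  2. ] g 0.5 q [-0.22  0.43 -0.43  0.71 -0.    1.46]
```

View pics/w3.png

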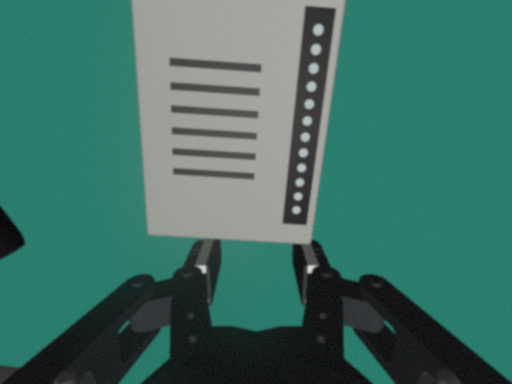

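View pics/t3.png

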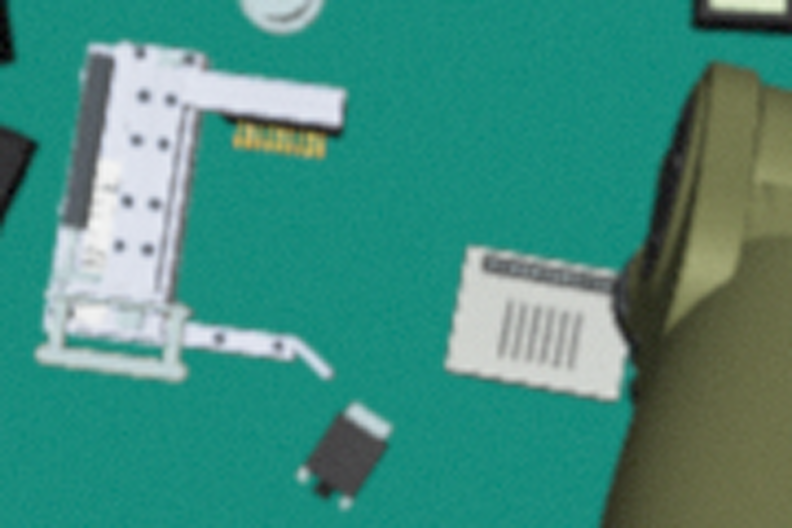

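```bash
python3 -c "
from mf import *
c=viewer.camera('wrist');c['cam_to_world']=np.load('w3.npy')
fitmod(c,[None,None,(312,243),(147,235)],p0=(556,-70,-.1))
T=lambda u,v:((u+.5)/4.4-.5+150,(v+.5)/4.4-.5+125)
c=viewer.camera('top')
fitmod(c,[T(444,371),T(470,247),None,T(622,402)],p0=(556,-70,-.1))
"
```

```text
world [ 5.45453e+02 -4.77880e+01 -1.62000e-01] jig [ -11.2 -191. ] -0.056 res [ 0.4  0.1 -0.4  0. ]
world [ 5.41444e+02 -5.01540e+01 -1.56000e-01] jig [ -14.9 -193.8] -0.05 res [ 0.7 -0.  -0.1 -0.  -0.5  0. ]
```

Request:
{"name": "arm_command", "arguments": {"increments": [[0.8,0.05,0,0,0,0,0],[0.8,0.05,0,0,0,0,0],[0.8,0.1,0,0,0,0,0],[0.8,0.1,0,0,0,0,0],[0.8,0.1,0,0,0,0,0],[0.8,0.1,0,0,0,0,0],[0.8,0.1,0,0,0,0,0],[0.8,0.1,0,0,0,0,0],[0.8,0.1,0,0,0,0,0],[0.8,0.1,0,0,0,0,0]]}}

```text
t: 6.43
tool_pos: [565.0, -42.8, 10.3]
tcp_rot: [0.744, 0.669, -0.0, -0.0]
wrist_force: [0.1, -0.7, -0.7]
grip_width: 0.498
```

```bash
python3 -c "
from h import *
st()
c=wcam();cv2.imwrite('pics/w4.png',c['image']);np.save('w4.npy',c['cam_to_world'])
cv2.imwrite('pics/t4.png',cv2.resize(viewer.camera('top')['image'][125:245,150:330],None,fx=4.4,fy=4.4,interpolation=cv2.INTER_CUBIC))"
```

```text
t 6.43 pos [565.  -42.8  10.3] jig [   7.7 -184. ] psi -6.09 tilt [-0.0001 -0.    ] F [ 0.1 -0.7 -0.7] g 0.498 q [-0.08  0.44 -0.42  0.72 -0.    1.6 ]
```

View pics/w4.png

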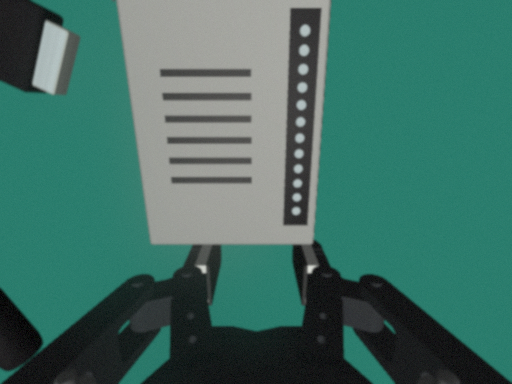

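View pics/t4.png

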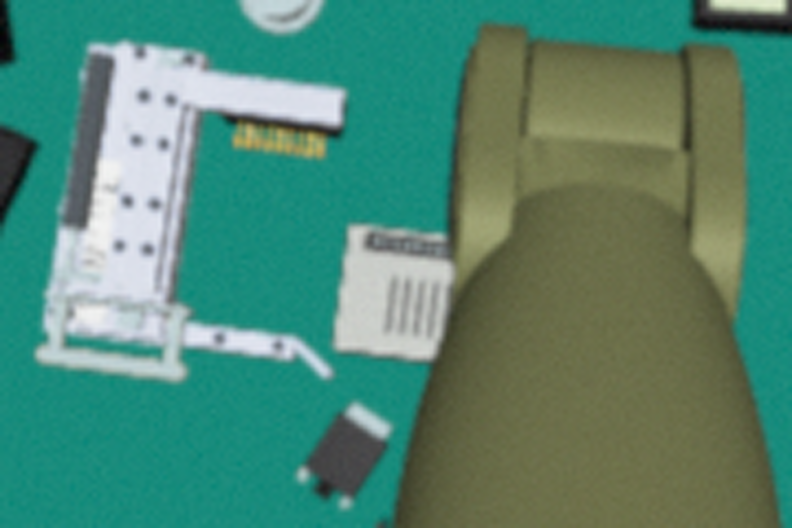

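```bash
python3 -c "
from mf import *
c=viewer.camera('wrist');c['cam_to_world']=np.load('w4.npy')
fitmod(c,[None,None,(313,243.5),(151,244)],p0=(556,0,-.1))
T=lambda u,v:((u+.5)/4.4-.5+150,(v+.5)/4.4-.5+125)
c=viewer.camera('top')
fitmod(c,[T(331,351),T(350,226),None,None],p0=(556,0,-.1))
"
```

```text
world [ 5.60102e+02  2.85380e+01 -1.03000e-01] jig [  -4.7 -113.6] 0.003 res [ 1.4  0.1 -1.4  0.2]
world [ 5.55434e+02  2.79130e+01 -1.20000e-01] jig [  -9.3 -114.7] -0.014 res [ 0. -0. -0.  0.]
```

Request:
{"name": "arm_command", "arguments": {"increments": [[0.6,0.1,0,0,0,0,0],[0.6,0.2,0,0,0,0,0],[0.6,0.2,0,0,0,0,0],[0.6,0.2,0,0,0,0,0],[0.6,0.2,0,0,0,0,0],[0.6,0.2,0,0,0,0,0],[0.6,0.1,0,0,0,0,0],[0.6,0,0,0,0,0,0],[0.6,0,0,0,0,0,0],[0.6,0,0,0,0,0,0]]}}

```text
t: 7.47
tool_pos: [583.3, 15.3, 10.4]
tcp_rot: [0.744, 0.669, -0.0, 0.0]
wrist_force: [-0.1, -4.0, 2.0]
grip_width: 0.499
```

```bash
python3 -c "
from h import *
st()
c=wcam();cv2.imwrite('pics/w5.png',c['image']);np.save('w5.npy',c['cam_to_world'])
cv2.imwrite('pics/s5.png',cv2.resize(viewer.camera('scene')['image'][140:265,200:360],None,fx=4.6,fy=4.6,interpolation=cv2.INTER_CUBIC))"
```

```text
t 7.47 pos [583.3  15.3  10.4] jig [  19.8 -124.3] psi -6.09 tilt [ 0.0002 -0.0002] F [-0.1 -4.   2. ] g 0.499 q [ 0.03  0.46 -0.38  0.73 -0.    1.7 ]
```

View pics/w5.png

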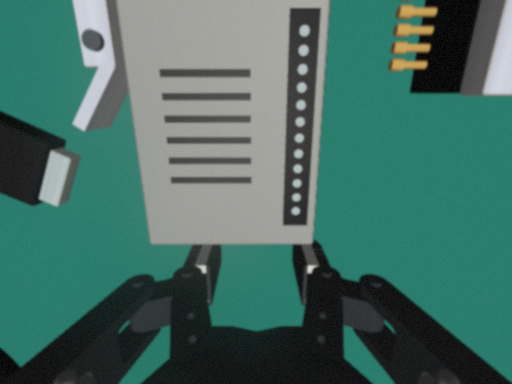

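View pics/s5.png

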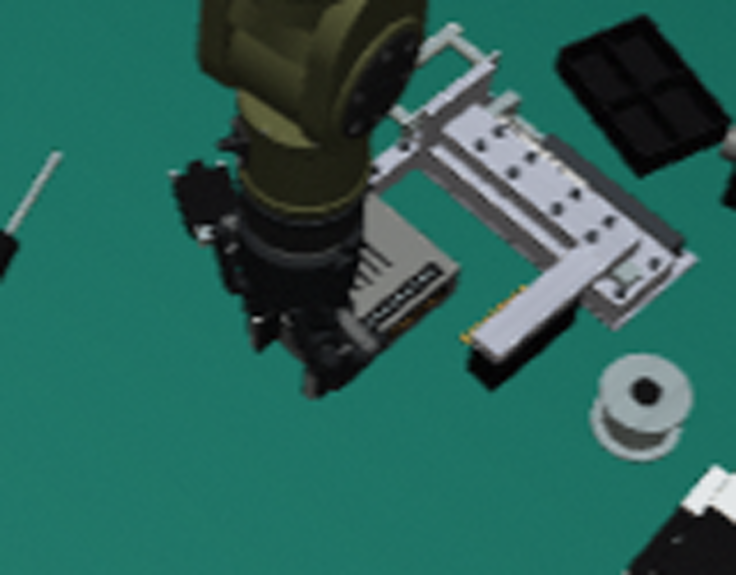

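Module is square to the tool at jig x≈+7, clear of fence and pins. I'll push on.

Request:
{"name": "arm_command", "arguments": {"increments": [[0.5,0,0,0,0,0,0],[0.5,-0.05,0,0,0,0,0],[0.5,-0.05,0,0,0,0,0],[0.5,-0.05,0,0,0,0,0],[0.5,-0.05,0,0,0,0,0],[0.5,-0.05,0,0,0,0,0],[0.5,0,0,0,0,0,0],[0.5,0,0,0,0,0,0],[0.4,0,0,0,0,0,0],[0.3,0,0,0,0,0,0]]}}

```text
t: 8.4
tool_pos: [585.6, 62.4, 10.3]
tcp_rot: [0.744, 0.669, -0.0, -0.0]
wrist_force: [-0.2, -2.3, 0.7]
grip_width: 0.499
```

```bash
python3 -c "
from h import *
st()
c=wcam();cv2.imwrite('pics/w6.png',c['image']);np.save('w6.npy',c['cam_to_world'])"
```

```text
t 8.4 pos [585.6  62.4  10.3] jig [ 17.1 -77.2] psi -6.07 tilt [-0.0001  0.0001] F [-0.2 -2.3  0.7] g 0.499 q [ 0.11  0.47 -0.36  0.74  0.    1.78]
```

View pics/w6.png

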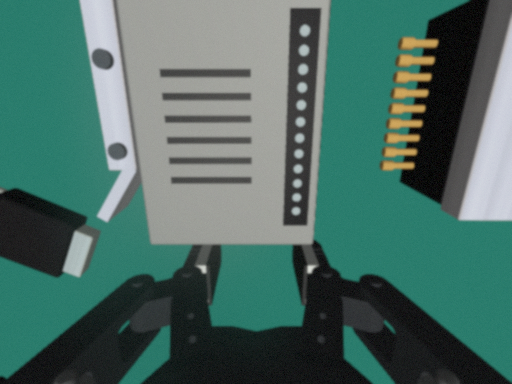

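```bash
python3 -c "
from h import *
c=viewer.camera('wrist');c['cam_to_world']=np.load('w6.npy')
a=J[2];A=np.array([[np.cos(a),np.sin(a)],[-np.sin(a),np.cos(a)]])
for uv,z in(((399,43),18),((382,165),18),((134,168),24),((108,168),24),((150,244),32),((313,244),32)):
    print(uv,(A@(unproj(c,uv,z)[:2]-J[:2])).round(1))"
```

```text
(399, 43) [81.5 28.9]
(382, 165) [ 82.  -27.1]
(134, 168) [-43.1 -27.1]
(108, 168) [-55.9 -27.1]
(150, 244) [-36.9 -64.9]
(313, 244) [ 46.2 -64.9]
```

Request:
{"name": "arm_command", "arguments": {"increments": [[0.1,0,0,0,0,0,0],[0.1,0,0,0,0,0,0],[0.1,0,0,0,0,0,0],[0.1,0,0,0,0,0,0],[0.1,0,0,0,0,0,0],[0.1,0,0,0,0,0,0],[0.05,0,0,0,0,0,0],[0.05,0,0,0,0,0,0],[0.05,0,0,0,0,0,0],[0,0,0,0,0,0,0]]}}

```text
t: 9.33
tool_pos: [586.5, 69.4, 10.3]
tcp_rot: [0.744, 0.669, 0.0, -0.0]
wrist_force: [-0.4, -1.9, -0.5]
grip_width: 0.499
```

```bash
python3 -c "
from h import *
st()"
```

```text
t 9.33 pos [586.5  69.4  10.3] jig [ 17.2 -70.2] psi -6.09 tilt [-0.      0.0002] F [-0.4 -1.9 -0.5] g 0.499 q [ 0.12  0.47 -0.36  0.74  0.    1.79]
```

Request:
{"name": "arm_command", "arguments": {"increments": [[0.05,0,0,0,0,0,0],[0.05,0,0,0,0,0,0],[0.05,0,0,0,0,0,0],[0.05,0,0,0,0,0,0],[0.05,0,0,0,0,0,0],[0.05,0,0,0,0,0,0],[0,0,0,0,0,0,0],[0,0,0,0,0,0,0],[0,0,0,0,0,0,0],[0,0,0,0,0,0,0]]}}

```text
t: 10.17
tool_pos: [586.6, 71.2, 10.3]
tcp_rot: [0.744, 0.668, -0.001, 0.001]
wrist_force: [0.1, -5.3, 1.4]
grip_width: 0.499
```

```bash
python3 -c "
from h import *
st()
c=wcam();cv2.imwrite('pics/w7.png',c['image']);np.save('w7.npy',c['cam_to_world'])"
```

```text
t 10.17 pos [586.6  71.2  10.3] jig [ 17.1 -68.4] psi -6.12 tilt [-0.0002 -0.0022] F [ 0.1 -5.3  1.4] g 0.499 q [ 0.12  0.47 -0.36  0.74 -0.    1.8 ]
```

View pics/w7.png

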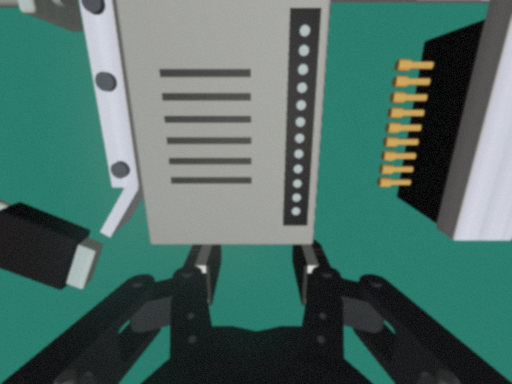

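Request:
{"name": "arm_command", "arguments": {"increments": [[0.05,0,0,0,0,0,0],[0.05,0,0,0,0,0,0],[0.05,0,0,0,0,0,0],[0.05,0,0,0,0,0,0],[0,0,0,0,0,0,0],[0,0,0,0,0,0,0],[0,0,0,0,0,0,0],[0,0,0,0,0,0,0],[0,0,0,0,0,0,0],[0,0,0,0,0,0,0]]}}

```text
t: 11.05
tool_pos: [586.5, 71.2, 10.3]
tcp_rot: [0.744, 0.668, -0.002, 0.002]
wrist_force: [-2.5, -11.6, 2.4]
grip_width: 0.5
```

```bash
python3 -c "
from mf import *
st()
c=viewer.camera('wrist');c['cam_to_world']=np.load('w7.npy')
a=J[2];A=np.array([[np.cos(a),np.sin(a)],[-np.sin(a),np.cos(a)]])
for uv,z in(((397,64),18),((380,183),18),((136,187),24),((110,187),24),((150,244),32),((313,244),32)):
    print(uv,(A@(unproj(c,uv,z)[:2]-J[:2])).round(1))"
```

```text
t 11.05 pos [586.5  71.2  10.3] jig [ 17.  -68.4] psi -6.18 tilt [-0.0006 -0.0059] F [ -2.5 -11.6   2.4] g 0.5 q [ 0.12  0.47 -0.36  0.74 -0.01  1.8 ]
(397, 64) [82.1 29.1]
(380, 183) [ 82.5 -27.9]
(136, 187) [-43.4 -28. ]
(110, 187) [-56.5 -28. ]
(150, 244) [-36.9 -55.9]
(313, 244) [ 46.2 -56.1]
```

Module is home: it took 11.6 N with no further motion. Jig y is about 2 mm further than I estimated. I'll retract straight back, then up.

Request:
{"name": "arm_command", "arguments": {"increments": [[-0.4,0,0,0,0,0,0],[-0.6,0,0,0,0,0,0],[-1,0,0,0,0,0,0],[-1,0,0,0,0,0,0],[-1,0,0,0,0,0,0],[0,0,-2,0,0,0,0],[0,0,-3,0,0,0,0],[0,0,-4,0,0,0,0],[0,0,-4,0,0,0,0],[0,0,-4,0,0,0,0]]}}

```text
t: 11.93
tool_pos: [582.1, 33.6, 181.9]
tcp_rot: [0.744, 0.668, -0.0, -0.0]
wrist_force: [1.3, 0.2, 0.0]
grip_width: 0.502
```

```bash
echo '[577.0,143.0,-0.106]'>jig.json; python3 -c "
from mf import *
st((-76,0,170))
c=wcam();cv2.imwrite('pics/w8.png',c['image']);np.save('w8.npy',c['cam_to_world'])"
```

```text
t 11.93 pos [582.1  33.6 181.9] jig [  16.6 -108.3] psi -6.13 tilt [-0.0007  0.0002] F [1.3 0.2 0. ] g 0.502 q [ 0.06  0.31 -0.17  1.09  0.    1.74]
need cm tool [10.82 -9.27  1.2 ] rz deg -0.06
```

View pics/w8.png

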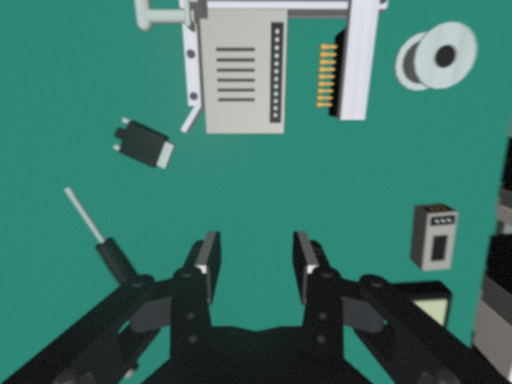

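Request:
{"name": "arm_command", "arguments": {"increments": [[1,-0.8,0,0,0,0,0.25],[2,-1.2,0,0,0,0,0.25],[2.2,-1.2,0.5,0,0,0,0.25],[2.2,-1.2,0.5,0,0,0,0.25],[2.2,-1.2,0.5,0,0,0,0.25],[2.2,-1.2,0.5,0,0,0,0.25],[2.2,-1.2,0,0,0,0,0.25],[2.2,-1.2,0,0,0,0,0.25],[2.2,0,0,0,0,0,0.25],[0,0,0,0,0,0,0.25]]}}

```text
t: 12.82
tool_pos: [509.7, 230.1, 159.2]
tcp_rot: [0.743, 0.67, 0.0, -0.001]
wrist_force: [0.4, -0.7, 0.1]
grip_width: 0.379
```

Request:
{"name": "arm_command", "arguments": {"increments": [[0,0,0,0,0,0,0.25],[0,0,0,0,0,0,0.25],[0,0,0,0,0,0,0.25],[0,0,0,0,0,0,0.25],[0,0,0,0,0,0,0.25],[0,0,0,0,0,0,0.25],[0,0,0,0,0,0,0.25],[0,0,0,0,0,0,0.25],[0,0,0,0,0,0,0.25],[0,0,0,0,0,0,0.25]]}}

```text
t: 13.65
tool_pos: [510.8, 227.1, 160.3]
tcp_rot: [0.744, 0.669, 0.0, -0.0]
wrist_force: [0.5, 0.4, 0.1]
grip_width: 0.376
```

```bash
python3 -c "
from mf import *
st((-76,78,52))
c=wcam();cv2.imwrite('pics/w9.png',c['image']);np.save('w9.npy',c['cam_to_world'])"
```

```text
t 13.65 pos [510.8 227.1 160.3] jig [-74.7  76.7] psi -6.09 tilt [0.0001 0.0001] F [0.5 0.4 0.1] g 0.376 q [ 0.42  0.28 -0.26  1.03  0.    2.1 ]
need cm tool [ 0.13 -0.13 10.83] rz deg -0.02
```

View pics/w9.png

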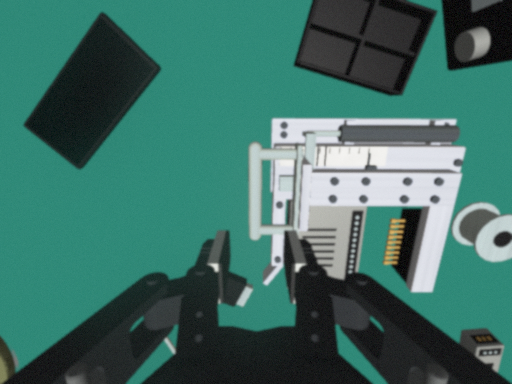

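```bash
python3 -c "
from mf import *
c=viewer.camera('wrist');c['cam_to_world']=np.load('w9.npy')
im=c['image'];im=cv2.imread('pics/w9.png');cv2.imwrite('pics/w9c.png',cv2.resize(im[110:290,220:400],None,fx=4,fy=3.3,interpolation=cv2.INTER_CUBIC))
a=J[2];A=np.array([[np.cos(a),np.sin(a)],[-np.sin(a),np.cos(a)]])
for uv,z in(((255.5,143),71),((255.5,239),71),((300,151),71),((296,230),71)):
    print(uv,(A@(unproj(c,uv,z)[:2]-J[:2])).round(1))"
```

```text
(255.5, 143) [-75.2 124.3]
(255.5, 239) [-75.4  31.4]
(300, 151) [-36.4 117.3]
(296, 230) [-36.4  41.1]
```

View pics/w9c.png

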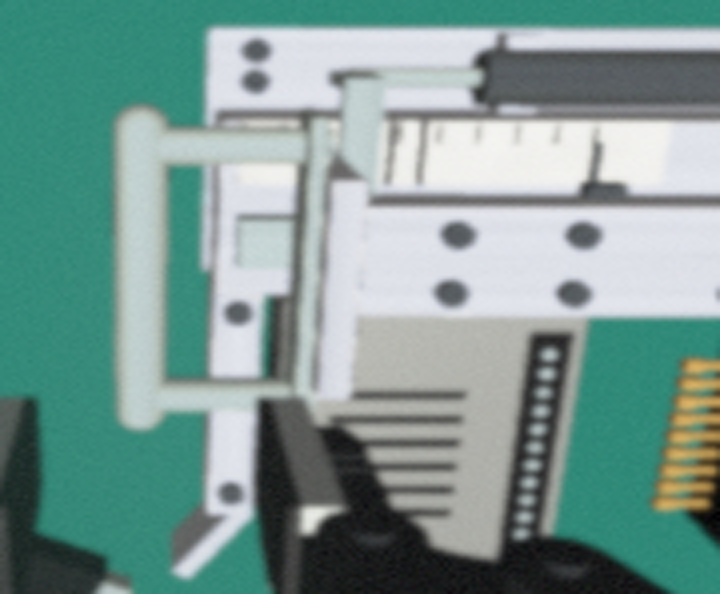

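Request:
{"name": "arm_command", "arguments": {"increments": [[0.1,-0.08,1,0,0,0,0.25],[0,0,1.5,0,0,0,0.25],[0,0,1.5,0,0,0,0.25],[0,0,1.5,0,0,0,0.25],[0,0,1,0,0,0,0.25],[0,0,0.8,0,0,0,0.25],[0,0,0.5,0,0,0,0.25],[0,0,0.2,0,0,0,0.25],[0,0,0,0,0,0,0.25],[0,0,0,0,0,0,0.25]]}}

```text
t: 14.58
tool_pos: [510.5, 228.4, 80.8]
tcp_rot: [0.744, 0.669, 0.0, 0.0]
wrist_force: [-0.1, 0.2, 0.8]
grip_width: 0.376
```

```bash
python3 -c "
from mf import *
st((-75.5,78,52))
c=wcam();cv2.imwrite('pics/w10.png',c['image'])
cv2.imwrite('pics/s10.png',cv2.resize(viewer.camera('scene')['image'][120:245,240:400],None,fx=4.6,fy=4.6,interpolation=cv2.INTER_CUBIC))"
```

```text
t 14.58 pos [510.5 228.4  80.8] jig [-75.2  77.9] psi -6.09 tilt [0.0008 0.0003] F [-0.1  0.2  0.8] g 0.376 q [ 0.42  0.34 -0.37  0.86 -0.    2.1 ]
need cm tool [ 0.01 -0.04  2.88] rz deg -0.02
```

View pics/w10.png

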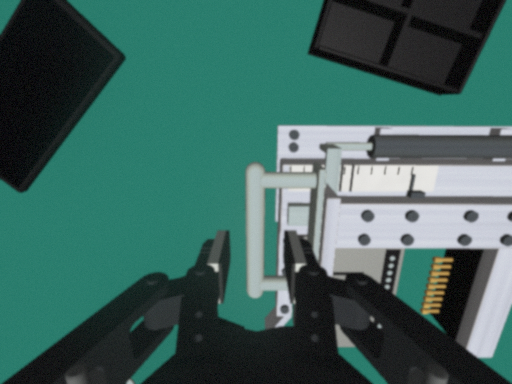

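View pics/s10.png

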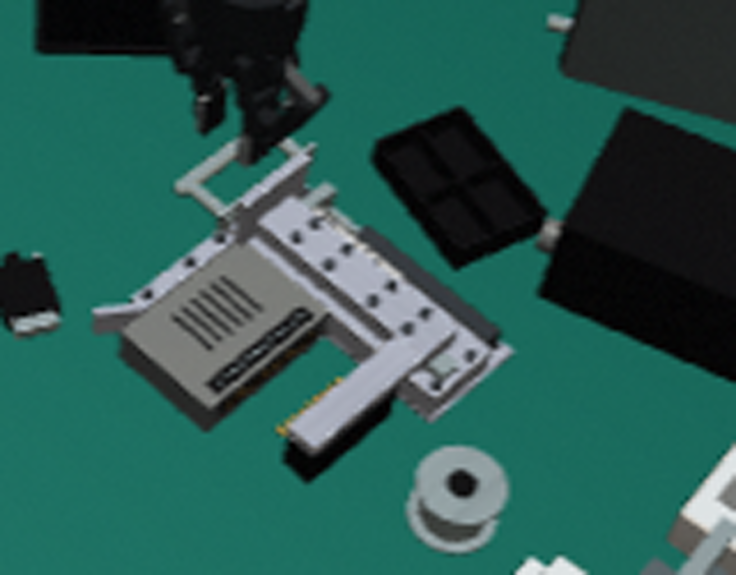

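Request:
{"name": "arm_command", "arguments": {"increments": [[0,-0.04,0.4,0,0,0,0.25],[0,0,0.4,0,0,0,0.25],[0,0,0.4,0,0,0,0.25],[0,0,0.4,0,0,0,0.25],[0,0,0.4,0,0,0,0.25],[0,0,0.4,0,0,0,0.25],[0,0,0.3,0,0,0,0.25],[0,0,0.15,0,0,0,0.25],[0,0,0,0,0,0,0.25],[0,0,0,0,0,0,0.25]]}}

```text
t: 15.52
tool_pos: [509.7, 228.3, 51.8]
tcp_rot: [0.744, 0.669, -0.0, 0.0]
wrist_force: [-0.3, 0.3, 0.1]
grip_width: 0.374
```

```bash
python3 -c "
from mf import *
st((-75.5,78,50))"
```

```text
t 15.52 pos [509.7 228.3  51.8] jig [-75.9  77.7] psi -6.09 tilt [-0.0001 -0.0001] F [-0.3  0.3  0.1] g 0.374 q [ 0.42  0.37 -0.4   0.8  -0.    2.1 ]
need cm tool [0.03 0.04 0.18] rz deg -0.02
```

Clear, with no contact. I'll close on the bar.

Request:
{"name": "arm_command", "arguments": {"increments": [[0,0,0,0,0,0,1],[0,0,0,0,0,0,1],[0,0,0,0,0,0,1],[0,0,0,0,0,0,1],[0,0,0,0,0,0,1],[0,0,0,0,0,0,1],[0,0,0,0,0,0,1],[0,0,0,0,0,0,1],[0,0,0,0,0,0,1],[0,0,0,0,0,0,1]], "squeeze": 60}}

```text
t: 16.35
tool_pos: [509.5, 228.4, 52.2]
tcp_rot: [0.744, 0.669, 0.0, -0.0]
wrist_force: [-2.4, 0.1, 6.2]
grip_width: 0.114
```

```bash
python3 -c "
from mf import *
st()
c=wcam();cv2.imwrite('pics/w11.png',cv2.resize(c['image'][80:330,180:480],None,fx=2.4,fy=2.4))"
```

```text
t 16.35 pos [509.5 228.4  52.2] jig [-76.1  77.8] psi -6.09 tilt [-0.0002  0.0004] F [-2.4  0.1  6.2] g 0.114 q [ 0.42  0.37 -0.4   0.8   0.    2.1 ]
```

View pics/w11.png

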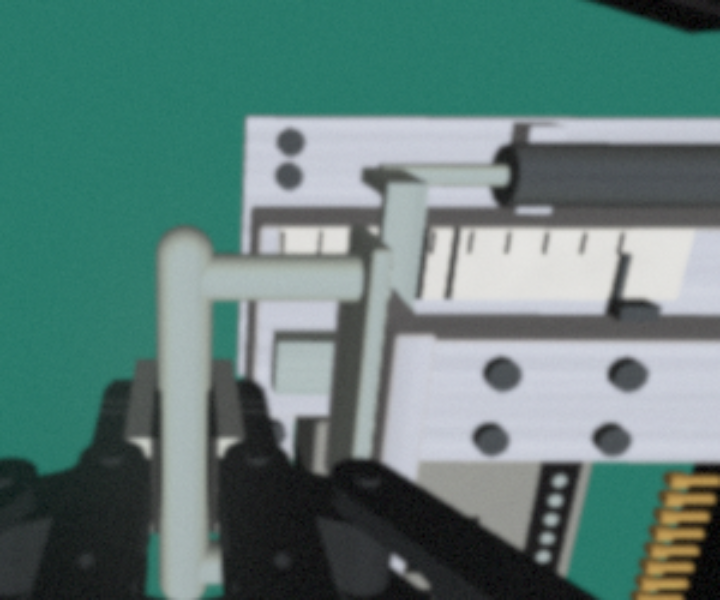

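Request:
{"name": "arm_command", "arguments": {"increments": [[0,-0.3,0,0,0,0,1],[0,-0.5,0,0,0,0,1],[0,-0.5,0,0,0,0,1],[0,-0.5,0,0,0,0,1],[0,-0.5,0,0,0,0,1],[0,-0.5,0,0,0,0,1],[0,-0.5,0,0,0,0,1],[0,-0.4,0,0,0,0,1],[0,-0.4,0,0,0,0,1],[0,-0.3,0,0,0,0,1]]}}

```text
t: 17.23
tool_pos: [469.9, 232.8, 52.3]
tcp_rot: [0.744, 0.668, 0.002, 0.003]
wrist_force: [13.3, -2.0, -9.6]
grip_width: 0.116
```

Request:
{"name": "arm_command", "arguments": {"increments": [[0,-0.2,0,0,0,0,1],[0,-0.1,0,0,0,0,1],[0,0,0,0,0,0,1],[0,0,0,0,0,0,1],[0,0,0,0,0,0,1],[0,0,0,0,0,0,1],[0,0,0,0,0,0,1],[0,0,0,0,0,0,1],[0,0,0,0,0,0,1],[0,0,0,0,0,0,1]]}}

```text
t: 18.07
tool_pos: [467.4, 233.1, 52.3]
tcp_rot: [0.744, 0.668, 0.003, 0.003]
wrist_force: [11.2, -1.8, -8.1]
grip_width: 0.112
```

```bash
python3 -c "
from mf import *
st()
c=wcam();cv2.imwrite('pics/w12.png',cv2.resize(c['image'][80:330,180:480],None,fx=2.4,fy=2.4))
cv2.imwrite('pics/s12.png',cv2.resize(viewer.camera('scene')['image'][120:245,240:400],None,fx=4.6,fy=4.6,interpolation=cv2.INTER_CUBIC))"
```

```text
t 18.07 pos [467.4 233.1  52.3] jig [-118.5   78. ] psi -6.16 tilt [ 0.0081 -0.0012] F [11.2 -1.8 -8.1] g 0.112 q [ 0.47  0.31 -0.49  0.76 -0.    2.14]
```

View pics/w12.png

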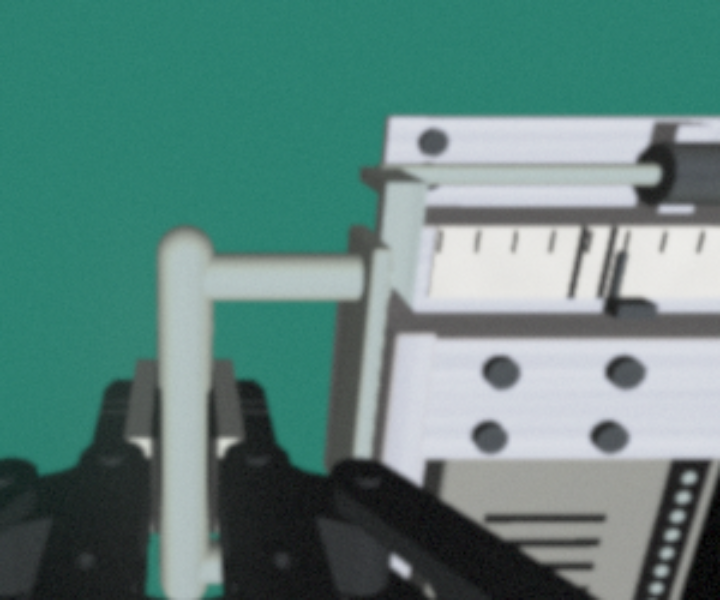

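View pics/s12.png

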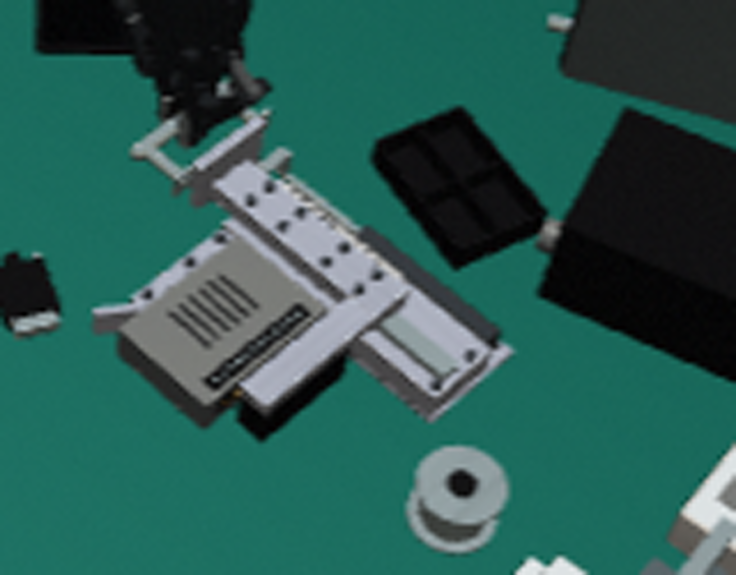

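Carriage is at about 42.4 mm, with the pointer just short of the first line. It needs about 5.5 mm more, plus compliance.

Request:
{"name": "arm_command", "arguments": {"increments": [[0,-0.1,0,0,0,0,1],[0,-0.15,0,0,0,0,1],[0,-0.15,0,0,0,0,1],[0,-0.15,0,0,0,0,1],[0,-0.1,0,0,0,0,1],[0,0,0,0,0,0,1],[0,0,0,0,0,0,1],[0,0,0,0,0,0,1],[0,0,0,0,0,0,1],[0,0,0,0,0,0,1]]}}

```text
t: 19.0
tool_pos: [461.6, 233.7, 52.3]
tcp_rot: [0.744, 0.668, 0.003, 0.004]
wrist_force: [14.3, -1.5, -9.6]
grip_width: 0.116
```

```bash
python3 -c "
from mf import *
st()
c=wcam();cv2.imwrite('pics/w13.png',cv2.resize(c['image'][80:330,180:480],None,fx=2.4,fy=2.4))
cv2.imwrite('pics/w13c.png',cv2.resize(c['image'][160:230,340:480],None,fx=5.5,fy=5.5,interpolation=cv2.INTER_CUBIC))
cv2.imwrite('pics/s13.png',cv2.resize(viewer.camera('scene')['image'][120:245,240:400],None,fx=4.6,fy=4.6,interpolation=cv2.INTER_CUBIC))"
```

```text
t 19.0 pos [461.6 233.7  52.3] jig [-124.3   78. ] psi -6.17 tilt [ 0.0094 -0.0015] F [14.3 -1.5 -9.6] g 0.116 q [ 0.47  0.3  -0.51  0.76 -0.01  2.15]
```

View pics/w13.png

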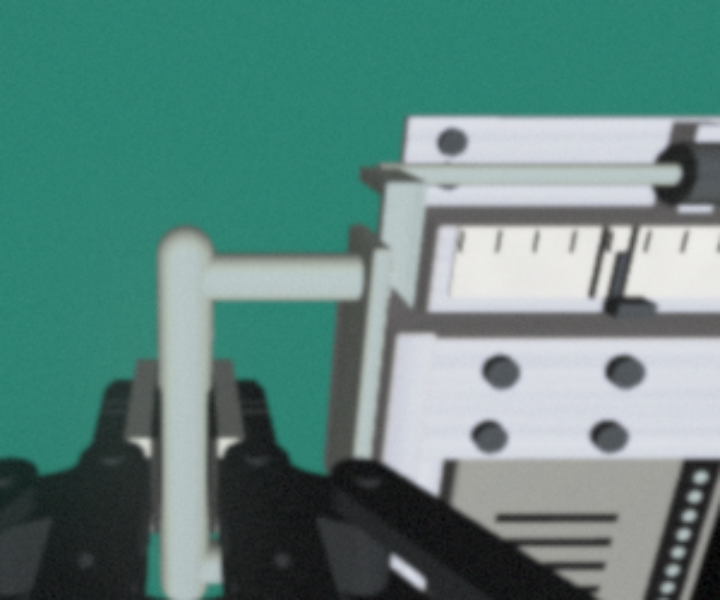

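View pics/s13.png

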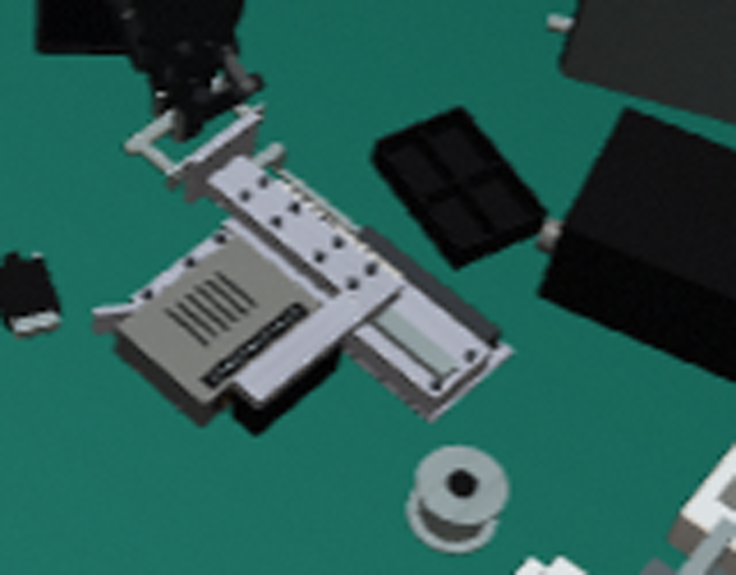

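```bash
python3 -c "
from mf import *
st()
cv2.imwrite('pics/t13.png',cv2.resize(viewer.camera('top')['image'][125:225,150:270],None,fx=6,fy=6,interpolation=cv2.INTER_CUBIC))
cv2.imwrite('pics/s13b.png',cv2.resize(viewer.camera('scene')['image'][155:220,255:345],None,fx=8,fy=8,interpolation=cv2.INTER_CUBIC))"
```

```text
t 19.1 pos [461.6 233.7  52.3] jig [-124.3   78. ] psi -6.17 tilt [ 0.0094 -0.0015] F [ 14.4  -2.6 -10.7] g 0.117 q [ 0.47  0.3  -0.51  0.76 -0.01  2.15]
```

View pics/t13.png

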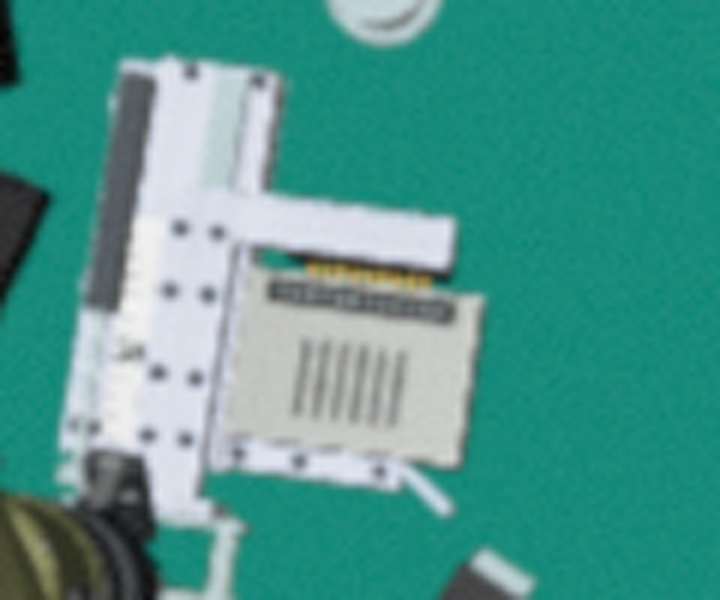

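View pics/s13b.png

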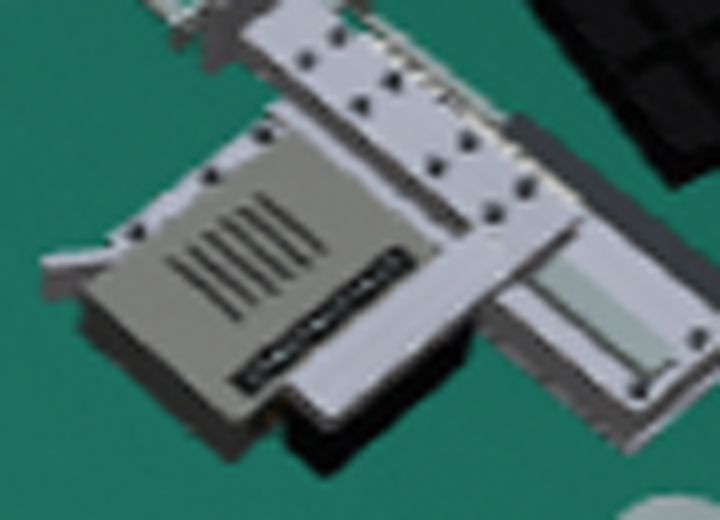

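View pics/w13c.png

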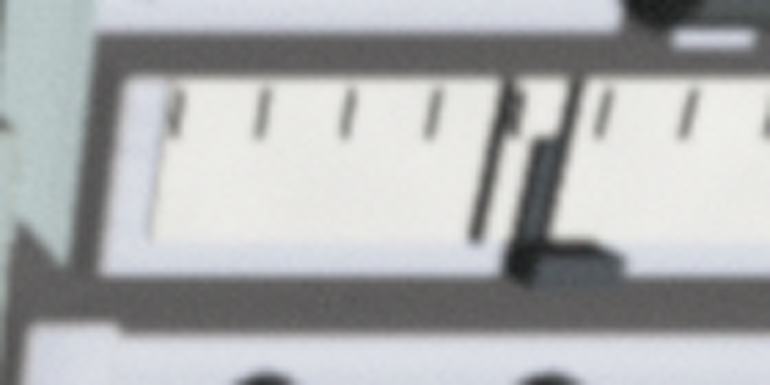

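```bash
python3 -c "
from mf import *
import mf
T=lambda u,v:((u+.5)/6-.5+150,(v+.5)/6-.5+125)
mf.J=[574.03,140.18,-.106]
fitmod(viewer.camera('top'),[None,None,T(485,295),T(463,467)],p0=(577,140,-.1))
fitmod(viewer.camera('top'),[T(222,437),None,T(485,295),T(463,467)],p0=(577,140,-.1))
S=lambda u,v:((u+.5)/8-.5+255,(v+.5)/8-.5+155)
mf.J=[580.07,141.38,-.108]
c=viewer.camera('scene')
fitmod(c,[S(285,133),None,S(233,420),S(80,290)],p0=(577,140,-.1))
print(((proj(c,place((580.07,141.38,-.108),[(-42,58,32),(42,-58,32),(-42,-58,32)]))-[255,155]+.5)*8).round())
"
```

```text
world [ 5.74278e+02  1.38790e+02 -9.70000e-02] jig [ 0.4 -1.4] 0.009 res [-0.   0.2  0.  -0.2]
world [ 5.74458e+02  1.39287e+02 -1.01000e-01] jig [ 0.5 -0.8] 0.005 res [ 0.4 -0.  -0.1  0.2 -0.2 -0.1]
world [ 5.78575e+02  1.40704e+02 -1.02000e-01] jig [-1.4 -0.8] 0.006 res [ 0.3 -0.9  0.1  0.8 -0.4  0. ]
[[293. 127.]
 [237. 428.]
 [ 82. 291.]]
```

Both views put the module at jig x ≈ 0 ±1.5 mm, y ≈ -1 mm, angle under 0.01 rad. The pointer is between the long lines and the pull is about 14.5 N, as expected at the mark. I'll hand it in.

```bash
python3 -c "
from mf import *
st()
print(finish_job())"
```

```text
t 19.35 pos [461.6 233.7  52.3] jig [-124.3   78. ] psi -6.17 tilt [ 0.0094 -0.0015] F [14.9 -1.5 -9.8] g 0.117 q [ 0.47  0.3  -0.51  0.76 -0.01  2.15]
the job is handed in; nothing more can be done
None
```

The job is handed in at 19.4 s, with the arm still holding the handle at the mark; no verdict came back.

**What I did:** I pushed the wide grey module along the mat with the half-open fingers until it stopped against the end block; it took 11.6 N there without moving. Then I gripped the bar handle and pulled it about 48 mm towards the robot.

**Last checks:**
- **Pointer:** it stands between the two long lines, and the tool moved 48.2 mm from rest.
- **Pull:** about 14.5 to 15 N and steady, matching the 15 N expected with the contacts pressing on the module.
- **Module, top camera:** about 0.5 mm from the fence position, 1 mm from the end block, and square within 0.01 rad.
- **Module, scene camera:** it gave -1.4 mm at the fence instead, so the two views differ by about 2 mm, which is their calibration limit. Both are inside the 3 mm tolerance.
- **Other things on the bench:** I never touched any, and nothing in the last pictures looked moved, but I did not measure them.

The first camera fit put the jig about 2 mm too close along the nest. I corrected that from contact with the end block before going to the handle.

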